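# Turn the stiff leaf of the recipe book

### The arm

A 6-joint arm with a two-finger parallel gripper is mounted at the origin on a cart in front of the work surface, level with it; the furniture and walls round the work are solid. World frame = base frame: x ahead of the robot, y to its left, z up, the work surface at z = 0. Lengths are in mm, angles in rad, forces in N, time in s.
With the tool pointing down it reaches from about 375 to 925 mm from the base axis. Payload 5.7 kg.
Tool frame: the origin (TCP) lies at the very end of the fingers, on their centre line; the grasp point (between the pads) lies robot.grasp_offset behind it (robot.grasp_offset is the distance from the TCP to the grasp point, in mm); z points along the fingers, y is the line along which they close (so a half turn about z gives the same grasp; the last joint's range is limited). The gripper opens to 88 mm and grips with 3 to 60 N. Pads are 20 mm wide; open, the fingers measure 115 mm over their backs; the gripper's body (75 mm by 178 mm) begins 61 mm behind the grasp point.
Start: joints at [-1.416, 0.359, 1.51, -0, 1.272, -0.115], TCP at [159.909, -578.266, 222.623] pointing down, gripper open.
Joint ranges: [-2.97, 2.97], [-1.01, 2.36], [0.21, 2.38], [-0.96, 4.11], [0.2, 2.71], [-2.98, 2.98]. Speed limits (rad/s): [2.39, 2.39, 3.14, 3.14, 3.14, 3.14].

### API

Orientations are given as a unit quaternion [x, y, z, w].
In Python, from rig import monitor, imaging, job_done, robot gives the robot as it stands.
- The arm moves only by the tool send_rows, never from a script. Its argument "plan" is a list of rows, each a list of 2 entries, a list of its own where there are three numbers: the shift along the tool's x, y, z in m, then the turn about the tool's z in rad. In form: [[[dx, dy, dz], spin], ...]. A call has 1 to 20 rows; each row is the pose to reach, as a shift and turn from the pose commanded when the call began, along the tool's axes at that moment; what a row does not reach only later rows make up. A row lasts 1/10 s, in which the tool goes at most 50 mm and 8.59 degrees, less where a joint would pass 70% of its speed; a pose out of reach is approached as far as the arm can. A call with a gripper value outside its range is refused whole. "gripper" is the closure, from -1 (fully open) to 1 (shut), so that 0 is half open, set as the call begins (left out, the last holds). The fingers move at their own pace and stop on an object; "squeeze" is the grip in N (left out, the last holds). Time passes only in rows, so rows that repeat a pose let the fingers close. It gives the time, the measured TCP pose, the force, the opening and the grip force at its end, in the units of the state.
- monitor.sense(): the state, without advancing time (a new reading comes with each control period).
- imaging.get_image(name): name is "scene" or "top"; returns the picture (480x640x3 uint8, blue, green, red); there is no depth.
- imaging.camera_model(name): a dict with "fx", "fy", "cx", "cy" (pixels), "xyz" and "orientation" of the camera in the world. Camera axes: x right, y up, looking along -z (the intrinsics and any distortion apply to the point x, -y, -z); pixel columns grow to the right and rows downward; lengths in mm; the calibration is good to about 2 mm. A picture is of the moment at which its call begins. camera_model takes no time and is no camera call.
- job_done(): hands the job in; it is judged then, once.
The state is a dict: "time_s": time; "joint_positions": joint angles; "qd": joint speeds; "joint_torque": joint torques, N m; "eef_pos": TCP position; "tcp_rot": TCP orientation; "wrist_force": force on the tool from outside, world axes, zero at the start; "wrist_torque": the same for the moment, N m; "finger_gap": finger opening in mm; "grasp_force": force on a finger pad.
Only numpy, scipy, OpenCV 4.12 (cv2) and the standard library are available. Lean on these libraries where they do the work, as an engineer would, in place of code of your own. Each camera call takes 0.05 s, during which the arm holds its last target. There are 200 camera calls.

### The job

The hinged board leaf of the open recipe book stands ajar on the right-hand side. With the fingertips only, push it up and over the spine and press it down until it lies flat on the left-hand side, then leave it. Do not pinch the leaf, push it only gently, leave the loose book lying where it is, and do not disturb the mug, the mill or the small pot beside it.

Things in the scene. Friction and masses are not known exactly. Their poses are not given: they have to be found in the camera images.
- book: Open recipe book, loose, lying on the table: two dark wooden covers with pads of white paper, 292 mm across (its y) by 170 mm along the spine (its x), about 0.85 kg. Origin at z = 0 under the middle of the spine; x along the spine away from the robot (yaw within 0.75 rad), y to the left, z up. The paper tops lie 14 mm above the table.
- leaf (a joint): Leaf hinge, rad: 0 = flat on the right-hand pad (the book's -y), 1.57 = upright, 3.14 = flat on the left-hand pad, its firm stop. Starts ajar at 0.3 to 0.9. Stiff by friction (0.09 N m): the leaf stays at any angle where it is left and does not fall; 1 to 1.5 N at its free edge moves it.
- leaf_edge (a point): Middle of the leaf's free edge, 130 mm from the hinge axis. The leaf is a grey board with a plywood core, 150 mm long along the spine, 6 mm thick (the outer 5 mm at the edge only 2 mm), 0.08 kg, starting 12 mm from the hinge axis.
- leaf_hinge (a point): Middle of the hinge axis (a steel rod along the book's x), fixed on the book 18 mm above the table; axes as the book's.
- leaf_top: The grey board face that looks up while the leaf is on the right; 146 x 110 x 2 mm, origin at its middle.
- leaf_under: The grey board face that looks down while the leaf is on the right (up when it lies on the left); 146 x 110 x 2 mm, origin at its middle.
- mug: Dark green mug, 82 mm wide, 112 mm with the handle, 89 mm high, upright beside the book; origin on its underside. To be left alone.
- mill: Small glass mill with a grey cap, 44 mm across, 90 mm high, upright beside the book; origin at the centre of its underside. To be left alone.
- pot: Low round pot with a pale lid, 69 mm across, 41 mm high, beside the book; origin at the centre of its underside. To be left alone.
- spine_end (a point): Far end of the spine rod on the book, 82 mm from the middle along the book's x, 18 mm above the table.

How it is judged (in metres and radians):
On the way:
1. the leaf is pushed up to about upright (value of joint leaf between 1.3 and 2.8 rad), for 0.1 s.
At the end, for the whole second after the job is handed in: The leaf lies flat on the left-hand side (within 0.1 rad of its stop) and at rest, the book lies flat on the table within 20 mm of where it was (spine's middle and far end), and mug, mill and pot stand upright (within 0.2 rad) (value of joint leaf above 3.04 rad and velocity of joint leaf between -0.05 and 0.05 rad/s and distance of each of book, spine_end from where it was at the start of the episode below 0.02 m and height (world z) of book below 0.005 m and linear speed of book below 0.02 m/s and angle between each of mug, mill, pot's own z axis and vertical below 0.2 rad); the robot touches nothing.
It fails at once if the leaf is pinched: both of its faces are pressed by the fingers at once (over 0.5 N each) (contact force between the fingers and leaf_top above 0.5 N and contact force between the fingers and leaf_under above 0.5 N).
It fails at once if the book or its leaf is pushed roughly, with more than 35 N (contact force between any of the fingers, the arm and book above 35 N).
It fails at once if the book is lifted by more than 12 mm, or shifted by more than 20 mm at the spine's middle or far end (height (world z) of book above 0.012 m or distance of any of book, spine_end from where it was at the start of the episode above 0.02 m).
It fails at once if the mug, mill or pot is moved by more than 20 mm (distance of any of mug, mill, pot from where it was at the start of the episode above 0.02 m).
It also fails if it takes over 56 s, if anything falls off the work surface, if the arm or the gripper's body presses on something with over 40 N, if the wrist force passes 120 N, or if a joint passes its speed limit or range.

## Working session

There is one attempt and no reset: what is moved stays moved. The work goes in short steps, Python scripts to look and compute and a tool call to move; the robot and the scene stay as the last step left them, time stands still between calls to the robot, and variables do not carry over. Pictures are saved under pics/ and viewed, at most 10 in all, crops included, and the job is handed in when it is done.

Besides the shell and the picture viewer there is one more tool, called as name(argument=value, ...), one argument or row to a line, values as JSON. send_rows: Moves the arm, as the interface text tells. Its arguments: {"type":"object","properties":{"plan":{"type":"array"},"gripper":{"type":"number"},"squeeze":{"type":"number"}},"required":["plan"]}

```bash
mkdir -p pics
python3 - <<'E'
from rig import monitor, imaging, robot
import cv2
s=monitor.sense();print(s);print(robot.grasp_offset)
for n in("scene","top"):
    cv2.imwrite(f"pics/{n}0.png",imaging.get_image(n));print(imaging.camera_model(n))
E
```

```text
{'time_s': 0.0, 'joint_positions': array([-1.41609191e+00,  3.59479748e-01,  1.51142459e+00, -2.36254516e-05,
        1.27252015e+00, -1.15154590e-01]), 'qd': array([0.00107115, 0.00044507, 0.00143454, 0.00042164, 0.00052579,
       0.00258461]), 'joint_torque': array([ 2.01007337e-03, -5.15374768e+01, -2.70724458e+01,  6.78458903e-02,
        3.51574388e-02, -1.58126977e-04]), 'eef_pos': array([ 159.8018337 , -577.60447372,  221.82763378]), 'tcp_rot': array([ 9.90909933e-01,  1.34523851e-01, -2.93966980e-05, -9.15512686e-04]), 'wrist_force': array([-0.16987955,  0.09888016, -0.32459055]), 'wrist_torque': array([0.00156584, 0.05640426, 0.01012093]), 'grasp_force': 0.0, 'finger_gap': 87.8916633126247}
18.700000000000003
{'fx': 600.5352391903192, 'fy': 600.5352391903192, 'cx': 317.0013265635051, 'cy': 237.06116859508776, 'xyz': array([-25.13852844, 929.22262759, 699.6097485 ]), 'orientation': array([-0.17091083,  0.4268008 ,  0.8323474 , -0.30956159])}
{'fx': 444.3588946754675, 'fy': 444.3588946754675, 'cx': 318.4432487326249, 'cy': 244.0763808984967, 'xyz': array([534.14435289, 232.46957433, 918.07285653]), 'orientation': array([-0.02515266,  0.04087325,  0.70709008, -0.70549297])}
```

View pics/top0.png

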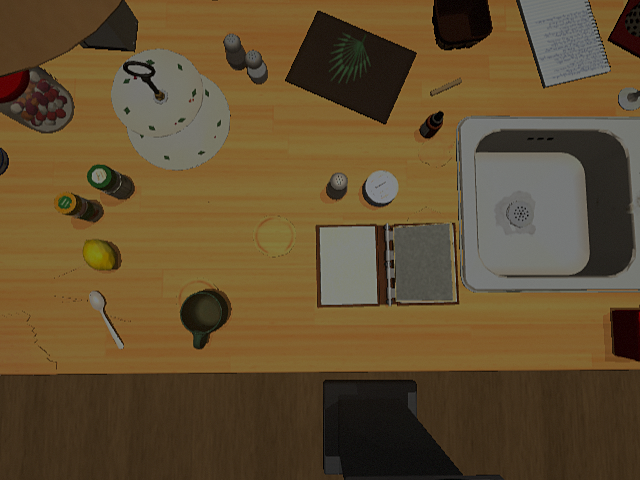

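View pics/scene0.png

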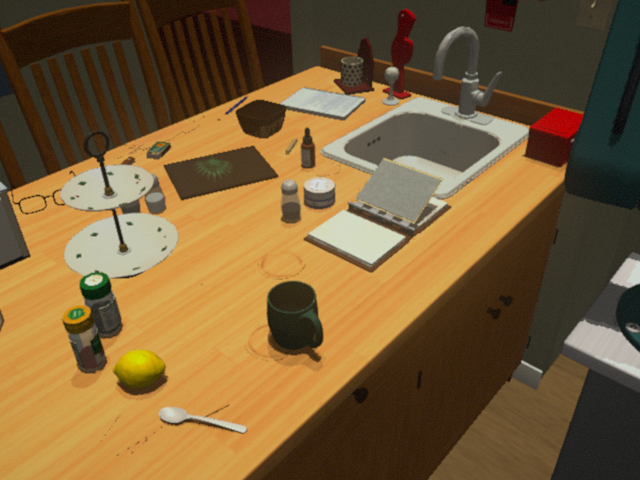

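The top view shows the book at about (387,265), with the grey leaf at (426,262) on its right. The mill is at (338,185) and the pot at (381,188) beyond it; the mug is at (204,315). The scene view shows the leaf ajar at about (398,190). I'll crop for the corners.

```bash
cat > h.py <<'E'
import numpy as np, cv2
from scipy.spatial.transform import Rotation as R
from rig import imaging, monitor
def ray(n,u,v):
    c=imaging.camera_model(n)
    d=R.from_quat(c['orientation']).apply([(u-c['cx'])/c['fx'],-(v-c['cy'])/c['fy'],-1])
    return np.array(c['xyz']),d
def onz(n,u,v,z):
    o,d=ray(n,u,v); return o+d*(z-o[2])/d[2]
def tri(a,b):
    o1,d1=ray('top',*a);o2,d2=ray('scene',*b)
    t=np.linalg.lstsq(np.c_[d1,-d2],o2-o1,rcond=None)[0]
    p,q=o1+d1*t[0],o2+d2*t[1]
    return (p+q)/2,np.linalg.norm(p-q)
E
python3 - <<'E'
import cv2,numpy as np
t=cv2.imread('pics/top0.png')[210:315,310:465]; s=cv2.imread('pics/scene0.png')[150:275,300:455]
t=cv2.resize(t,None,fx=5,fy=5,interpolation=2)[:, :]; s=cv2.resize(s,None,fx=5,fy=5,interpolation=2)
t=cv2.convertScaleAbs(t,alpha=1.5);s=cv2.convertScaleAbs(s,alpha=1.3)
cv2.imwrite('pics/ct.png',t);cv2.imwrite('pics/cs.png',s[:600]);print(t.shape,s.shape)
E
```

```text
(525, 775, 3) (625, 775, 3)
```

View pics/ct.png

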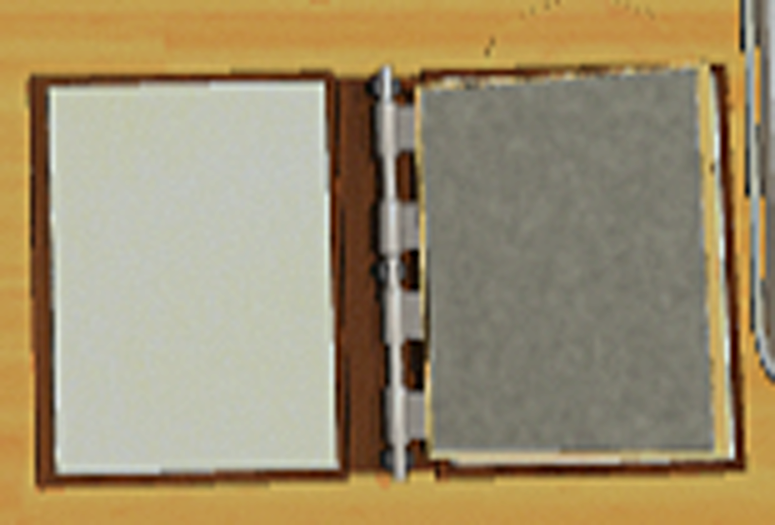

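View pics/cs.png

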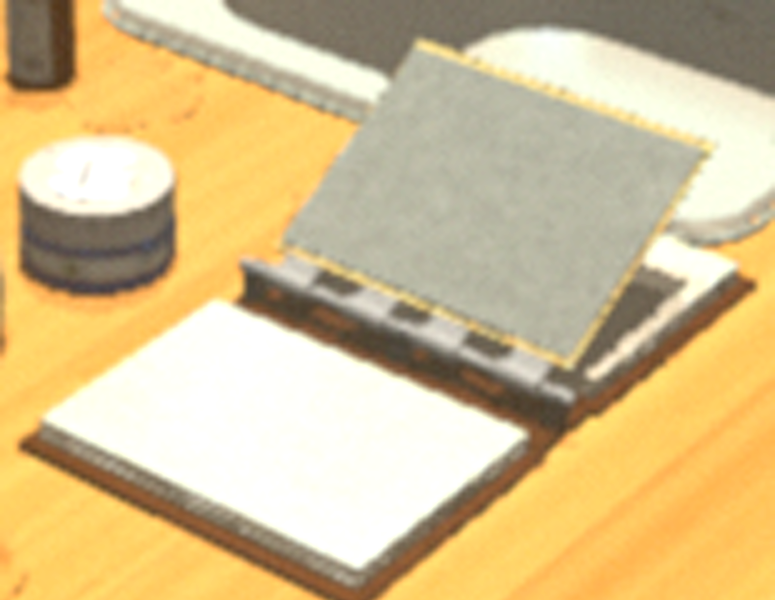

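The top crop shows the rod running from (387,72) to (400,476), and the leaf's free-edge corners at about (708,66) and (727,455). In the scene crop the rod runs from (243,262) to (572,398), and the free corners are at (415,42) and (715,150).

Run:
```python
from h import *
T=lambda u,v:(310+u/5-.4,210+v/5-.4); S=lambda u,v:(300+u/5-.4,150+v/5-.4)
np.set_printoptions(precision=1,suppress=True)
rf,rn=onz('top',*T(387,70),18),onz('top',*T(400,478),18)
print('rod',rf,rn,np.linalg.norm(rf-rn)); print('rod tri',tri(T(387,70),S(243,262)),tri(T(400,478),S(572,398)))
ff,e1=tri(T(708,66),S(415,42)); fn,e2=tri(T(727,455),S(715,150))
print('free',ff,e1,fn,e2,np.linalg.norm(ff-fn))
h=(rf+rn)/2; x=(rf-rn);x/=np.linalg.norm(x);y=np.array([-x[1],x[0],0]);m=(ff+fn)/2
d=m-h;print('hinge',h,'yaw',np.arctan2(x[1],x[0]),'edge',m,'local',d@x,d@y,d[2],'ang',np.arctan2(d[2],-d@y),np.hypot(d[2],d@y))
for c in[(35,75),(40,485),(742,467),(722,68)]: print('cover',onz('top',*T(*c),6))
print('mill',onz('top',338,178,90),'pot',onz('top',382,187,41),'mug',onz('top',204,308,89))
print('sink rim',onz('top',460,200,5))
print(R.from_quat(monitor.sense()['tcp_rot']).as_matrix())
```

```text
rod [660.5  71.5  18. ] [494.5  69.2  18. ] 165.9676208333243
rod tri (array([660.9,  70.9,  14.6]), np.float64(0.15794766261414295)) (array([494.1,  68.6,  15.7]), np.float64(0.6679968971820829))
free [654.3 -41.4  77. ] 1.5328480001203058 [505.  -45.2  75.1] 0.255321750418302 149.32915382762934
hinge [577.5  70.4  18. ] yaw 0.013957794441440578 edge [579.7 -43.3  76. ] local 0.6022299898601643 -113.66006118413571 58.01228678223859 ang 0.4719342886113924 127.60891397581193
cover [660.1 215.7   6. ]
cover [491.8 214.2   6. ]
cover [497.9 -73.9   6. ]
cover [663.  -70.9   6. ]
mill [737.8 176.3  90. ] pot [731.6  84.4  41. ] mug [494.  424.8  89. ]
sink rim [712.2 -85.5   5. ]
[[ 1.   0.3 -0. ]
 [ 0.3 -1.   0. ]
 [ 0.  -0.  -1. ]]
```

Run:
```python
from h import *
np.set_printoptions(precision=1,suppress=True)
print('redbox',onz('top',612,308,60),onz('top',614,360,60),onz('scene',532,158,0),onz('scene',580,192,0))
print('tap',onz('scene',465,118,0),onz('scene',440,85,200))
M=R.from_quat(monitor.sense()['tcp_rot']).as_matrix()
p=monitor.sense()['eef_pos']
for q in [(578,-110,222.),(578,-110,30.),(400,-200,222.)]: print(q,(M.T@(np.array(q)-p)))
```

```text
redbox [ 489.1 -356.7   60. ] [ 390.1 -354.    60. ] [ 457.2 -390.4    0. ] [ 305.5 -307.1    0. ]
tap [ 702.4 -494.7    0. ] [ 626.5 -207.5  200. ]
(578, -110, 222.0) [ 527.7 -339.3    0.6]
(578, -110, 30.0) [ 527.6 -339.   192.6]
(400, -200, 222.0) [ 332.1 -300.     0.5]
```

send_rows(
  plan=[
    [[0.0,0.0,-0.05],0.0],
    [[0.02,-0.02,-0.08],0.1],
    [[0.055,-0.05,-0.08],0.2],
    [[0.09,-0.08,-0.08],0.256],
    [[0.125,-0.11,-0.08],0.256],
    [[0.155,-0.14,-0.08],0.256],
    [[0.19,-0.17,-0.08],0.256],
    [[0.22,-0.2,-0.08],0.256],
    [[0.25,-0.23,-0.08],0.256],
    [[0.28,-0.26,-0.08],0.256],
    [[0.31,-0.29,-0.08],0.256],
    [[0.332,-0.3,-0.08],0.256],
    [[0.375,-0.31,-0.08],0.256],
    [[0.42,-0.318,-0.08],0.256],
    [[0.465,-0.328,-0.08],0.256],
    [[0.51,-0.336,-0.05],0.256],
    [[0.528,-0.339,-0.02],0.256],
    [[0.528,-0.339,0.0],0.256],
    [[0.528,-0.339,0.0],0.256],
    [[0.528,-0.339,0.0],0.256],
  ],
  gripper=1,
  squeeze=5,
)

```text
time_s: 2.1
eef_pos: [578.0, -110.7, 222.5]
tcp_rot: [1.0, 0.007, -0.001, -0.0]
wrist_force: [0.4, 0.5, 0.5]
finger_gap: 0.2
grasp_force: 0.0
```

send_rows(
  plan=[
    [[0,0,0.04],0],
    [[0,0,0.08],0],
    [[0,0,0.12],0],
    [[0,0,0.16],0],
    [[0,0,0.18],0],
    [[0,0,0.19],0],
    [[0,-0.01,0.19],0],
    [[0,-0.02,0.19],0],
    [[0,-0.03,0.19],0],
    [[0,-0.035,0.19],0],
    [[0,-0.035,0.19],0],
  ],
)

```text
time_s: 3.2
eef_pos: [578.4, -74.7, 33.6]
tcp_rot: [1.0, 0.008, 0.001, 0.0]
wrist_force: [-0.1, 0.4, 0.2]
finger_gap: 0.5
grasp_force: 0.0
```

Run:
```python
from h import *
t=imaging.get_image('top')[190:330,290:480]; s=imaging.get_image('scene')[110:280,290:480]
a=cv2.resize(t,(400,295));b=cv2.resize(s,(400,358));c=np.zeros((358,800,3),np.uint8);c[:295,:400]=a;c[:,400:]=b
cv2.imwrite('pics/c1.png',cv2.convertScaleAbs(c,alpha=1.4))
```

```text
(no output)
```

View pics/c1.png

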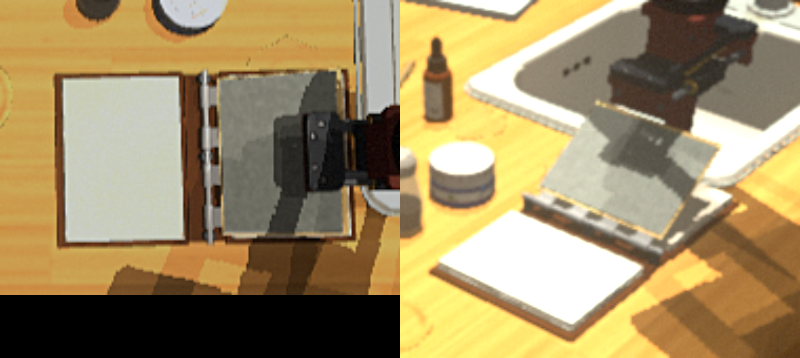

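The fingers stand just outside the leaf's free edge at about (325,150) in the left-hand crop, with clearance. I'll start the push, moving up and inward.

send_rows(
  plan=[
    [[0,-0.009,0],0],
    [[0,-0.015,-0.002],0],
    [[0,-0.018,-0.008],0],
    [[0,-0.021,-0.015],0],
    [[0,-0.024,-0.021],0],
    [[0,-0.027,-0.026],0],
    [[0,-0.03,-0.03],0],
    [[0,-0.033,-0.034],0],
    [[0,-0.033,-0.034],0],
  ],
)

```text
time_s: 4.2
eef_pos: [577.9, -43.2, 67.6]
tcp_rot: [1.0, 0.007, 0.001, 0.0]
wrist_force: [-1.1, -5.0, 4.6]
finger_gap: 0.6
grasp_force: 2.8
```

```bash
cat > look.py <<'E'
from h import *; import sys
t=imaging.get_image('top')[190:330,290:480]; s=imaging.get_image('scene')[110:280,290:480]
a=cv2.resize(t,(400,295));b=cv2.resize(s,(400,358));c=np.zeros((358,800,3),np.uint8);c[:295,:400]=a;c[:,400:]=b
cv2.imwrite(sys.argv[1],cv2.convertScaleAbs(c,alpha=1.4)); print(monitor.sense()['wrist_force'])
E
python3 look.py pics/c2.png
```

```text
[-0.29206388 -4.99867304  3.60691971]
```

View pics/c2.png

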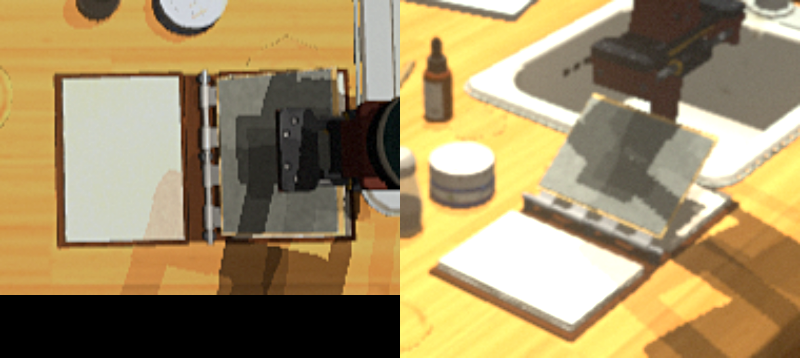

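Run:
```python
from h import *
c=imaging.camera_model('scene');Q=R.from_quat(c['orientation'])
for th in (.47,.55,.6,.7,.8):
    o=[]
    for dx in(75,-75):
        P=np.array([577.5+dx,70.4+dx*.014-128*np.cos(th),18+128*np.sin(th)])
        v=Q.inv().apply(P-c['xyz']); u=c['cx']+c['fx']*v[0]/-v[2]; w=c['cy']-c['fy']*v[1]/-v[2]
        o+=[(u-290)*2.105+400,(w-110)*2.105]
    print(th,np.round(o))
```

```text
0.47 [598. 102. 723. 147.]
0.55 [595.  96. 721. 141.]
0.6 [593.  93. 720. 137.]
0.7 [589.  86. 717. 131.]
0.8 [585.  81. 713. 126.]
```

send_rows(
  plan=[
    [[0,0,-0.002],0],
    [[0,0,-0.004],0],
    [[0,0,-0.006],0],
    [[0,0,-0.006],0],
  ],
)

```text
time_s: 4.7
eef_pos: [577.3, -42.5, 72.7]
tcp_rot: [1.0, 0.007, -0.0, -0.0]
wrist_force: [0.6, 0.2, -0.1]
finger_gap: 0.6
grasp_force: 0.2
```

send_rows(
  plan=[
    [[0,0.012,0],0],
    [[0,0.02,0.01],0],
    [[0,0.02,0.03],0],
    [[0,0.02,0.035],0],
    [[0,0.01,0.035],0],
    [[0,0.005,0.033],0],
    [[0,0.001,0.026],0],
    [[0,-0.002,0.018],0],
    [[0,-0.005,0.01],0],
    [[0,-0.008,0.002],0],
    [[0,-0.008,0.0],0],
  ],
)

```text
time_s: 5.8
eef_pos: [578.3, -34.4, 74.3]
tcp_rot: [1.0, 0.007, 0.001, 0.0]
wrist_force: [-0.5, 0.2, -0.5]
finger_gap: 0.4
grasp_force: 0.0
```

```bash
python3 look.py pics/c3.png
```

```text
[-0.11854013 -0.30181562 -0.09053786]
```

View pics/c3.png

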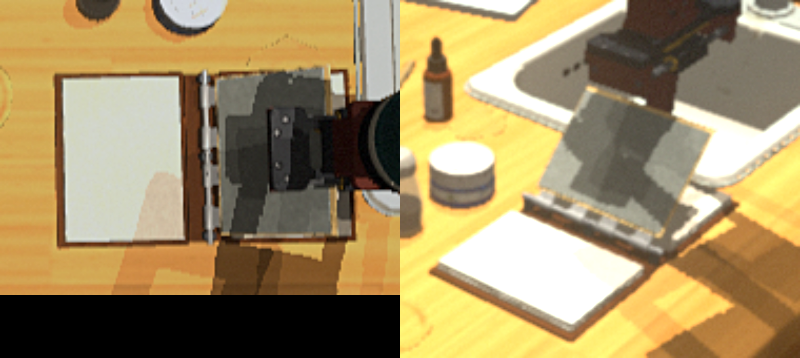

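The leaf is now at about 0.69 rad; its corners are at (590,87) and (716,132) in the crop. The upward-leading push works, so I'll continue it.

send_rows(
  plan=[
    [[0,-0.004,-0.006],0],
    [[0,-0.009,-0.012],0],
    [[0,-0.014,-0.017],0],
    [[0,-0.019,-0.022],0],
    [[0,-0.024,-0.026],0],
    [[0,-0.029,-0.03],0],
    [[0,-0.035,-0.034],0],
    [[0,-0.041,-0.038],0],
    [[0,-0.047,-0.04],0],
    [[0,-0.053,-0.042],0],
    [[0,-0.059,-0.044],0],
    [[0,-0.065,-0.045],0],
    [[0,-0.071,-0.046],0],
    [[0,-0.077,-0.046],0],
    [[0,-0.083,-0.046],0],
    [[0,-0.083,-0.046],0],
  ],
)

```text
time_s: 7.5
eef_pos: [576.0, 49.2, 118.5]
tcp_rot: [1.0, 0.007, -0.0, -0.0]
wrist_force: [0.1, 0.3, 0.8]
finger_gap: 0.1
grasp_force: 0.0
```

```bash
python3 look.py pics/c4.png
```

```text
[0.26175868 0.73572034 0.34520352]
```

View pics/c4.png

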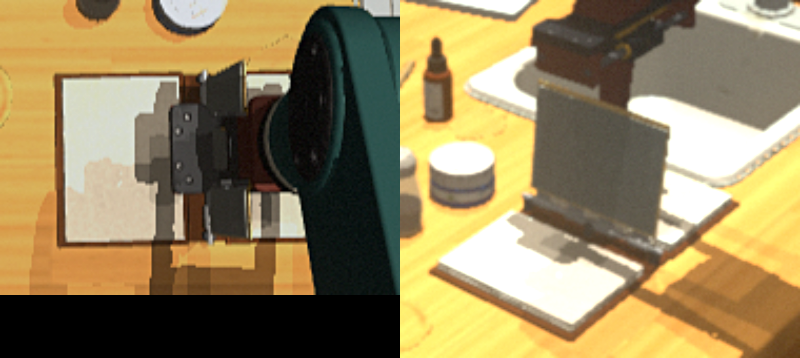

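The leaf is almost upright, the fingers are behind it, and the book hasn't moved. Next I'll carry it over the top.

send_rows(
  plan=[
    [[0,-0.006,0],0],
    [[0,-0.012,0],0],
    [[0,-0.018,0],0],
    [[0,-0.026,0.001],0],
    [[0,-0.034,0.003],0],
    [[0,-0.042,0.004],0],
    [[0,-0.05,0.007],0],
    [[0,-0.058,0.011],0],
    [[0,-0.066,0.015],0],
    [[0,-0.074,0.02],0],
    [[0,-0.081,0.026],0],
    [[0,-0.087,0.032],0],
    [[0,-0.093,0.039],0],
    [[0,-0.098,0.046],0],
    [[0,-0.102,0.053],0],
    [[0,-0.106,0.06],0],
    [[0,-0.108,0.067],0],
    [[0,-0.108,0.067],0],
  ],
)

```text
time_s: 9.4
eef_pos: [573.9, 156.2, 50.5]
tcp_rot: [1.0, 0.007, -0.001, 0.0]
wrist_force: [0.2, 0.1, 0.8]
finger_gap: 0.6
grasp_force: 0.0
```

send_rows(
  plan=[
    [[0,-0.002,0.005],0],
    [[0,-0.003,0.01],0],
    [[0,-0.004,0.015],0],
    [[0,-0.004,0.019],0],
    [[0,-0.004,0.022],0],
    [[0,-0.004,0.025],0],
    [[0,-0.004,0.025],0],
  ],
)

```text
time_s: 10.1
eef_pos: [574.4, 160.1, 26.2]
tcp_rot: [1.0, 0.007, -0.0, 0.0]
wrist_force: [-1.3, -0.7, -0.3]
finger_gap: 0.4
grasp_force: 0.0
```

send_rows(
  plan=[
    [[0,0,0.002],0],
    [[0,0,0.004],0],
    [[0,0,0.005],0],
    [[0,0,0.005],0],
  ],
)

```text
time_s: 10.5
eef_pos: [574.7, 160.2, 21.7]
tcp_rot: [1.0, 0.007, 0.0, -0.0]
wrist_force: [0.6, 0.3, -0.3]
finger_gap: 0.2
grasp_force: 0.0
```

send_rows(
  plan=[
    [[0,0,0.001],0],
    [[0,0,0.002],0],
    [[0,0,0.002],0],
  ],
)

```text
time_s: 10.8
eef_pos: [574.9, 160.2, 21.3]
tcp_rot: [1.0, 0.007, 0.0, -0.0]
wrist_force: [-4.0, -0.4, 15.2]
finger_gap: 0.7
grasp_force: 7.4
```

Contact is at 21 mm with 15 N, so the leaf is flat on its stop. I'll retreat straight up and check.

send_rows(
  plan=[
    [[0,0,-0.005],0],
    [[0,0,-0.02],0],
    [[0,0,-0.05],0],
    [[0,0,-0.09],0],
    [[0,0,-0.13],0],
    [[0,0.03,-0.17],0],
    [[0,0.07,-0.2],0],
    [[0,0.11,-0.2],0],
    [[0,0.15,-0.2],0],
    [[0,0.19,-0.2],0],
    [[0,0.23,-0.2],0],
    [[0,0.26,-0.2],0],
    [[0,0.26,-0.2],0],
  ],
)

```text
time_s: 12.1
eef_pos: [578.4, -103.6, 219.6]
tcp_rot: [1.0, 0.005, 0.0, 0.001]
wrist_force: [-0.1, -0.1, -0.0]
finger_gap: 0.8
grasp_force: 0.0
```

```bash
python3 look.py pics/c5.png
```

```text
[ 1.30970153  0.27718333 -0.83202576]
```

View pics/c5.png

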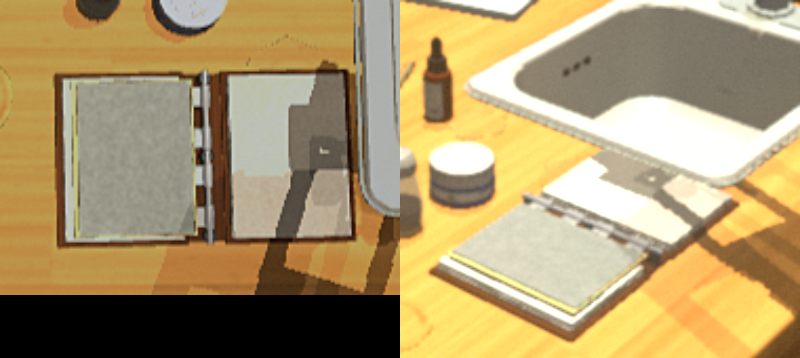

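The leaf lies flat on the left pad (130,158), the book is where it was, and the arm is clear.

```bash
python3 -c "
from rig import job_done
print(job_done())"
```

```text
the job is handed in; nothing more can be done
None
```

The leaf was pushed over the spine and pressed flat on the left side, the book stayed where it was, no other item was touched, and the job is handed in; no verdict was shown.

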